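Unlock a filter plate and show its label to the reader

ROBOT

A 7-joint arm with a two-finger parallel gripper is mounted at the origin on a cart in front of the work surface, level with it; the furniture and walls round the work are solid. World frame = base frame: x ahead of the robot, y to its left, z up, the work surface at z = 0. Lengths are in m, angles in rad, forces in N, time in s.
With the tool pointing down it reaches from about 0.4 to 0.85 m from the base axis. Payload 4.5 kg.
Tool frame: the origin (TCP) lies at the very end of the fingers, on their centre line; the grasp point (between the pads) lies 19 mm behind it (tcp_to_grasp is the z of the grasp point in the tool frame, in m); z points along the fingers, y is the line along which they close (so a half turn about z gives the same grasp; the last joint's range is limited). The gripper opens to 88 mm and grips with 3 to 60 N. Pads are 18 mm wide; open, the fingers measure 123 mm over their backs; the gripper's body (75 mm by 187 mm) begins 45 mm behind the grasp point.
Start: joints at [1.182, 0.689, -0.195, 1.565, 0.157, 0.902, -0.215], TCP at [0.256, -0.57, 0.239] pointing down, gripper open.
Joint ranges: [-3.01, 3.01], [-0.46, 2.08], [-1.47, 1.51], [0.13, 2.56], [-1, 4.14], [0.04, 2.09], [-2.66, 2.66]. Speed limits (rad/s): [2.57, 2.57, 3.14, 3.14, 3.14, 3.14, 3.14].

INTERFACE

Orientations are given as a unit quaternion [x, y, z, w].
In Python, from plant import * gives the robot as it stands. The module is installed in compiled form; this text tells all that it offers.
- The arm moves only by the shell command python3 -m jog 'ROWS' [OPENING] [FORCE]. ROWS is JSON, a list that holds one entry, the list of rows, each a list of 6 numbers: the shift along the tool's x, y, z in m, then the turn, a rotation vector about the tool's x, y, z in rad. In form: [[[dx, dy, dz, ax, ay, az], ...]]. A call has 1 to 12 rows; each row shifts and turns the commanded pose from where the row before left it, along the tool's axes as they then stand; what a row does not reach is not made up. A row lasts 1/8 s, in which the tool goes at most 62.5 mm and 10.7 degrees, less where a joint would pass 70% of its speed; a pose out of reach is approached as far as the arm can. A call with a gripper value outside its range is refused whole. OPENING is the finger opening in m, from 0 to 0.0881, set as the call begins (- or left out, the last holds). The fingers move at their own pace and stop on an object; FORCE is the grip in N (left out, the last holds). Time passes only in rows, so rows that do not move let the fingers close. It gives the time, the measured TCP pose, the force, the opening and the grip force at its end, in the units of the state.
- get_state(): the state, without advancing time (a new reading comes with each control period).
- snapshot(name): name is "scene" or "top"; returns a dict with "frame" (384x512x3 uint8, red, green, blue), "mtx" (3x3 intrinsics, pixels), "xyz" and "orientation" of the camera in the world. Camera axes: x right, y down, z forward; pixel columns grow to the right and rows downward; lengths in m; the calibration is good to about 2 mm. A picture is of the moment at which its call begins. There is no depth.
- finish_job(): hands the job in; it is judged then, once.
The state is a dict: "clock": time; "q": joint angles; "qd": joint speeds; "joint_torque": joint torques, N m; "tool_pos": TCP position; "eef_rot": TCP orientation; "contact_force": force on the tool from outside, world axes, zero at the start; "moment": the same for the moment, N m; "opening": opening from 0.0 (shut) to 1.0 (fully open); "finger_force": force on a finger pad.
Only numpy, scipy, OpenCV 4.12 (cv2) and the standard library are available. Lean on these libraries where they do the work, as an engineer would, in place of code of your own. Each camera call takes 0.05 s, during which the arm holds its last target. There are 200 camera calls.

TASK

Draw the transport lock pin straight out of its bore in the plate rack, park it in the open notch beside the bore and let it go; then lift out the filter plate that the pin was locking. Its labelled end is the one with the small corner notch: finish while still holding the plate in the gripper, at rest in the air, with the label facing up and square toward the reader's window and its centre about 9 cm straight out from the middle of the window. Leave the other plates in their slots, and do not bump the reader or move the cups, lid and bottle.

Things in the scene. Friction and masses are not known exactly. Their poses are not given: they have to be found in the camera images.
- rack: aluminium plate rack, fixed, base 150 x 106 x 8 mm, origin centre of underside, z up. Slots along its y at x = -52, 12, 52 mm: a plate stands on its long edge in each, bottom 8, top 42 mm up; cheeks 50 mm long, 21 mm high; end stops 18 mm high at y +-44 to +-50. At the -y end of the x = -52 slot a steel lock block, x -66 to -10, y -76 to -44 mm, top 62 mm up
- locked_slot (a point): floor centre of the slot that the pin bars (rack x -52, z 8 mm). The lock block's round bore, 10 mm wide, runs along rack y over this slot's end, its centre 49 mm up
- park_notch (a point): where the pin's origin comes when parked fully home: on the lock block's outer face (rack x -24, y -76, 48 mm up), axes as the rack's. The notch runs along rack y right through the block, is open on top and at both ends, 12 mm wide, floor 44 mm up
- lock_pin: loose level pin, 60 g. Origin on its axis at the collar's inner face; +y along the steel shaft (8 mm thick, 48 long); toward -y a collar 16 mm across, 4 long, then a round black knob 20 mm across, y -4 to -28 mm. Starts in the bore, axis 48 mm up, collar at the block's outer face; may have rolled. Comes out along the rack's -y. Centre of mass in the shaft, so it lies in bore or notch by itself
- reader: fixed label reader on a stand, base 100 x 110 mm, 0.25 m high, origin centre of underside; post at the back, head 70 mm wide whose window looks 40 degrees below level, toward the reader's -x
- read_point (a point): point in the air 90 mm straight out from the window's centre, 150 mm above the worktop, 130 mm from the reader's origin along its -x; z axis points from here square to the window (40 degrees above level), x axis level
- plate_1: grey filter plate 80 x 34 x 8 mm, 40 g, upright in one of the slots (which one varies), axes along the rack's, 1 mm of play. Origin centre of its lower long edge; z up, y along its length, x through its thickness. Labelled end at its own +y; 9 x 9 mm notch in that end's upper corner; label on its +x face
- plate_1_label (a point): centre of plate_1's paper label (18 x 24 mm), on the face, 22 mm from the plate's middle toward the notched end, at half its width; x axis toward the notched end, y across the width toward the notched edge, z straight out of the label face
- plate_2: grey filter plate 80 x 34 x 8 mm, 40 g, upright in one of the slots (which one varies), axes along the rack's, 1 mm of play. Origin centre of its lower long edge; z up, y along its length, x through its thickness. Labelled end at its own +y; 9 x 9 mm notch in that end's lower corner; label on its -x face
- plate_2_label (a point): centre of plate_2's paper label (18 x 24 mm), on the face, 22 mm from the plate's middle toward the notched end, at half its width; x axis toward the notched end, y across the width toward the notched edge, z straight out of the label face
- plate_3: grey filter plate 80 x 34 x 8 mm, 40 g, upright in one of the slots (which one varies), axes along the rack's, 1 mm of play. Origin centre of its lower long edge; z up, y along its length, x through its thickness. Labelled end at its own -y; 9 x 9 mm notch in that end's upper corner; label on its -x face
- plate_3_label (a point): centre of plate_3's paper label (18 x 24 mm), on the face, 22 mm from the plate's middle toward the notched end, at half its width; x axis toward the notched end, y across the width toward the notched edge, z straight out of the label face
- analyzer: black analyzer case, fixed, standing open to the left of the rack; an obstacle between the arm's start and the work: pass more than 0.3 m above the worktop, or before it; its open lid stands upright at the back
- cup_1: bystander: clear sample cup, 50 x 50 x 87 mm, loose, origin centre of its underside
- cup_2: bystander: clear sample cup, 50 x 50 x 87 mm, loose, origin centre of its underside
- cup_lid: bystander: round cream lid, 52 x 52 x 17 mm, loose, origin centre of its underside
- reagent: bystander: small white bottle, 35 x 35 x 74 mm, loose, origin centre of its underside
Not all that is in view belongs to the job. What is shaped like the plate_1 but yellow is not meant.

How it is judged:
By the outcome, as a careful person would: the job done as asked, in the order asked, and still so for the second after the job is handed in, while the arm keeps its last pose, push and grip.
It also fails if it takes over 50 s, if anything falls off the work surface, if the arm or the gripper's body presses on something with over 40 N, if the wrist force passes 120 N, or if a joint passes its speed limit or range.

## Working session

There is one attempt and no reset: what is moved stays moved. The work goes in short steps, Python scripts to look and compute and a shell command to move; the robot and the scene stay as the last step left them, time stands still between calls to the robot, and variables do not carry over. Pictures are saved under pics/ and viewed, at most 10 in all, crops included, and the job is handed in when it is done.

```bash
mkdir -p pics; python3 - <<'E'
from plant import *
import cv2
for n in("scene","top"):
    s=snapshot(n);cv2.imwrite(f"pics/{n}0.png",cv2.resize(s["frame"][:,:,::-1],None,fx=1.5,fy=1.5,interpolation=cv2.INTER_CUBIC))
    print(n,s["mtx"],s["xyz"],s["orientation"])
print(get_state())
E
```

```text
scene [[356.92418318   0.         260.13239277]
 [  0.         356.92418318 193.77981378]
 [  0.           0.           1.        ]] [-0.12618221  0.39009287  0.77392901] [-0.39442604  0.80279495 -0.40209142  0.19562937]
top [[416.39190551   0.         257.36424428]
 [  0.         416.39190551 190.44092635]
 [  0.           0.           1.        ]] [ 0.44944382 -0.1452628   1.19781916] [-0.69610602  0.7162925  -0.0384977   0.02965464]
{'clock': 0.1, 'q': array([ 1.18177753,  0.68990358, -0.19447873,  1.56622419,  0.15729986,
        0.90252581, -0.21513229]), 'qd': array([-0.00011056, -0.00061334,  0.00086973, -0.00291823, -0.00036423,
       -0.00044916,  0.00047498]), 'joint_torque': array([-3.45975277e-03, -5.28503823e+01, -1.27168324e+00, -1.53841335e+01,
       -5.25834924e-02,  1.98465306e-03,  2.75395979e-05]), 'tool_pos': array([ 0.25616223, -0.56946852,  0.23799125]), 'eef_rot': array([ 9.77734741e-01,  2.09842980e-01, -2.48581030e-04, -7.98732752e-04]), 'contact_force': array([-0.11896122, -1.12601606, -0.84720427]), 'moment': array([ 0.01940387, -0.0173659 ,  0.0022189 ]), 'finger_force': 0.0, 'opening': 0.9988797246298005}
```

View pics/scene0.png

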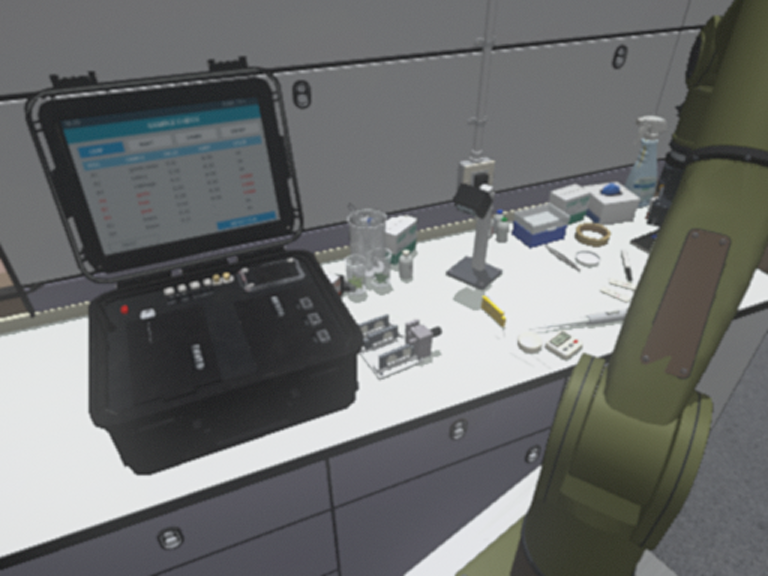

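View pics/top0.png

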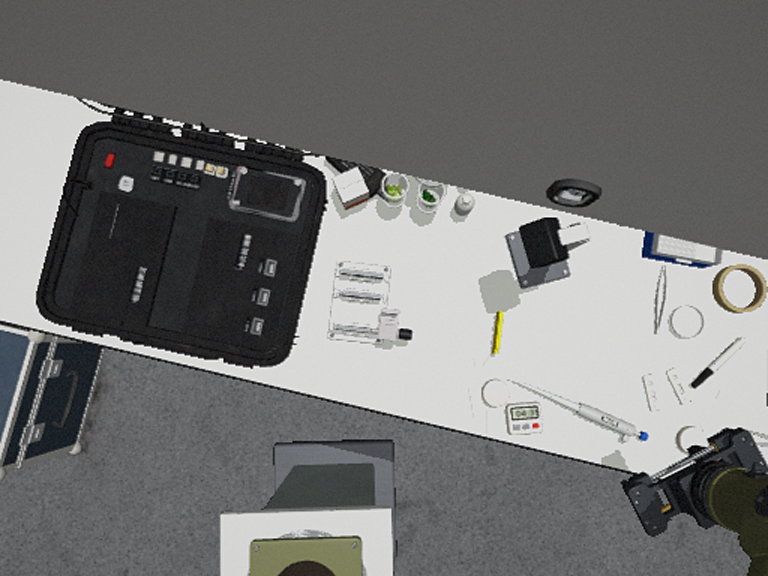

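The scene view shows the rack at about (400,340), the reader at (475,240) and the yellow decoy at (493,308). In the top view, the rack is at (360,300), the knob at (405,334), the reader at (540,255) and the arm at lower right. I'll zoom in next.

```bash
cat > h.py <<'E'
from plant import *
import cv2, numpy as np
from scipy.spatial.transform import Rotation as R
def ray(s,u,v):
    d=R.from_quat(s["orientation"]).as_matrix()@np.linalg.inv(s["mtx"])@np.array([u,v,1.]);return np.array(s["xyz"]),d
def onplane(s,u,v,z):
    o,d=ray(s,u,v);return o+d*(z-o[2])/d[2]
def proj(s,p):
    c=R.from_quat(s["orientation"]).as_matrix().T@(np.array(p)-s["xyz"]);q=s["mtx"]@c;return q[:2]/q[2]
def crop(s,x0,y0,x1,y1,f,name):
    im=cv2.resize(np.ascontiguousarray(s["frame"][y0:y1,x0:x1,::-1]),None,fx=f,fy=f,interpolation=cv2.INTER_CUBIC);cv2.imwrite("pics/"+name,im)
E
python3 - <<'E'
from h import *
t=snapshot("top");s=snapshot("scene")
crop(t,212,165,292,240,8,"topc.png")
crop(s,225,185,345,265,6,"scenec.png")
E
```

```text
(no output)
```

View pics/topc.png

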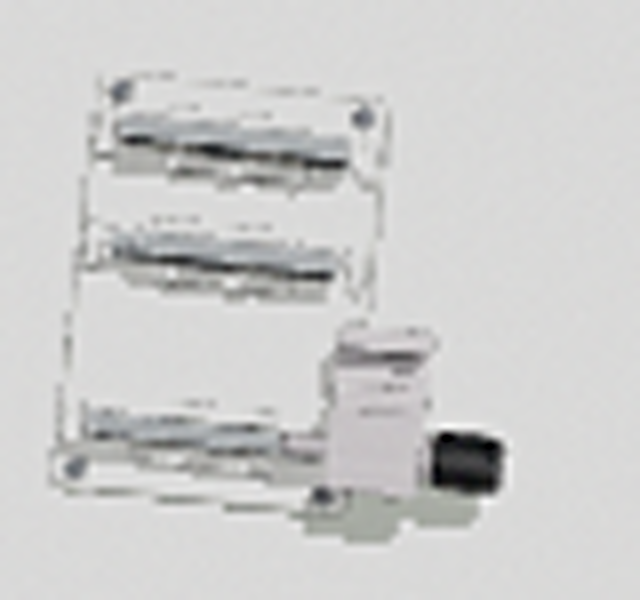

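View pics/scenec.png

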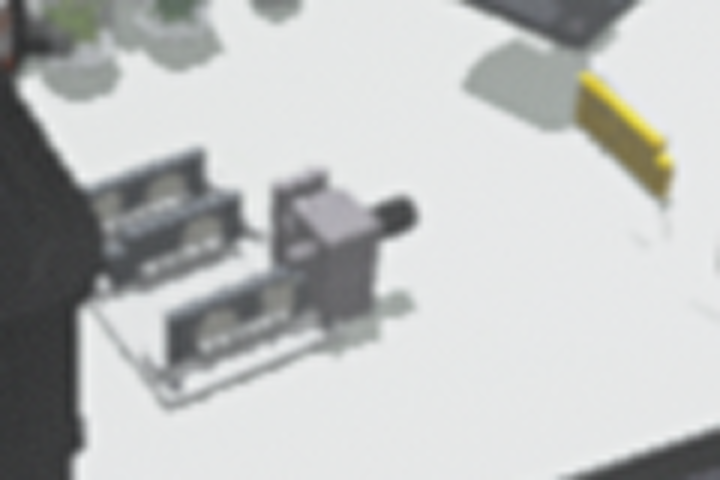

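The crops show that the bore is over the front slot (the one nearest the robot), that rack +x is roughly image-up, and that the knob sticks out to the right. Screws in the top crop are at (121,92), (363,117), (75,467) and (322,494), and the knob is at (467,462). I'll measure the rack and look at the reader.

```bash
python3 - <<'E'
from h import *
t=snapshot("top");s=snapshot("scene")
g=cv2.cvtColor(t["frame"],cv2.COLOR_RGB2GRAY).astype(float)
def blob(u,v,r=2):
    u0,v0=int(round(u)),int(round(v));w=g[v0-r:v0+r+1,u0-r:u0+r+1];w=np.clip(w.max()-25-w,0,None)
    yy,xx=np.mgrid[v0-r:v0+r+1,u0-r:u0+r+1];return (xx*w).sum()/w.sum(),(yy*w).sum()/w.sum()
P=[]
for c in[(121,92),(363,117),(75,467),(322,494)]:
    u,v=212+c[0]/8-.5,165+c[1]/8-.5;b=blob(u,v);P.append(onplane(t,*b,.008)[:2]);print(b,(u,v),P[-1])
P=np.array(P);print("ctr",P.mean(0))
for a,b in((0,1),(2,3)):
    d=P[a]-P[b];print("ydir yaw deg",np.degrees(np.arctan2(-d[0],d[1])),np.linalg.norm(d))
for a,b in((0,2),(1,3)):
    d=P[a]-P[b];print("xdir yaw deg",np.degrees(np.arctan2(d[1],d[0])),np.linalg.norm(d))
m=(g<70).astype(np.uint8);m[:,:264]=0;m[:,280:]=0;m[:215]=0;m[235:]=0
ys,xs=np.nonzero(m);print("knob px",xs.min(),xs.max(),ys.min(),ys.max(),onplane(t,xs.mean(),ys.mean(),.05))
crop(t,325,135,410,205,7,"trd.png");crop(s,290,95,345,200,5,"srd.png")
a=cv2.imread("pics/trd.png");b=cv2.imread("pics/srd.png");H=max(a.shape[0],b.shape[0]);W=150
out=np.zeros((H,a.shape[1]*1,3),np.uint8)
b=cv2.resize(b,(190,363));a=cv2.resize(a,(595,490));o=np.zeros((490,790,3),np.uint8);o[:,:595]=a;o[:363,600:]=b;cv2.imwrite("pics/rd.png",o)
E
```

```text
(np.float64(226.65160075329567), np.float64(175.9924670433145)) (226.625, 176.0) [ 0.60854697 -0.07468379]
(np.float64(256.86486486486484), np.float64(179.15176715176716)) (256.875, 179.125) [ 0.5969787  -0.16135231]
(np.float64(220.96042617960427), np.float64(222.7047184170472)) (220.875, 222.875) [ 0.47496847 -0.05554973]
(np.float64(251.8365155131265), np.float64(226.49045346062053)) (251.75, 226.25) [ 0.46168571 -0.14310618]
ctr [ 0.53554496 -0.108673  ]
ydir yaw deg -7.602739833648252 0.08743716432596271
ydir yaw deg -8.626284233197207 0.08855824491956989
xdir yaw deg -8.151712332407175 0.1349419445452201
xdir yaw deg -7.68078616053966 0.13651781703213955
knob px 266 273 219 226 [ 0.47090383 -0.19168256  0.05      ]
```

View pics/rd.png

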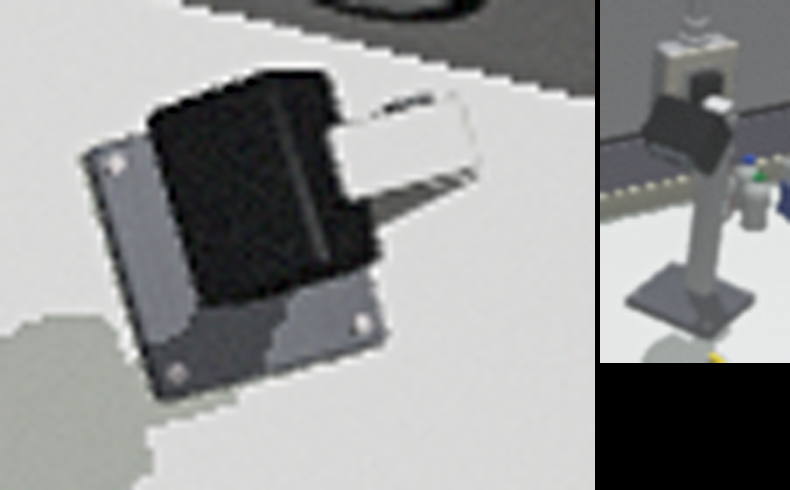

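The reader base corners in the crop are (85,155), (163,400) and (385,340), with screws at (117,163), (177,373) and (363,322). The head faces left and the post is at right/back. The knob's predicted position (0.471,-0.193) matches the measured one.

```bash
python3 - <<'E'
from h import *
t=snapshot("top")
f=lambda c,z:onplane(t,325+c[0]/7-.5,135+c[1]/7-.5,z)
for pts,z in(([(85,155),(163,400),(385,340)],.008),([(117,163),(177,373),(363,322)],.012)):
    a,b,c=[f(p,z)[:2] for p in pts];y=a-b;x=c-b
    print("ctr",(a+c)/2,"len y,x",np.linalg.norm(y),np.linalg.norm(x),"yaw",np.degrees(np.arctan2(x[1],x[0])),np.degrees(np.arctan2(-y[0],y[1])))
    print("or",np.degrees(np.arctan2(y[1],y[0])))
# yellow decoy
h=cv2.cvtColor(t["frame"],cv2.COLOR_RGB2HSV);m=cv2.inRange(h,(20,150,120),(40,255,255));ys,xs=np.nonzero(m);print(onplane(t,xs.mean(),ys.mean(),.03))
st=get_state();r=R.from_quat(st["eef_rot"])
print(r.as_matrix())
E
```

```text
ctr [ 0.61603223 -0.4546461 ] len y,x 0.10631047289111886 0.09556913421946939 yaw -76.5429056672199 -75.1344715339498
or 14.8655284660502
ctr [ 0.61746671 -0.45582333] len y,x 0.09010306000713834 0.07994985022913477 yaw -76.31974019772282 -76.90388213934261
or 13.096117860657388
[ 0.47682857 -0.37083213  0.03      ]
[[ 9.11912712e-01  4.10384190e-01 -1.50834394e-04]
 [ 4.10384218e-01 -9.11912654e-01  3.23690419e-04]
 [-4.71036225e-06 -3.57077462e-04 -9.99999936e-01]]
```

```bash
python3 -m jog '[[[0.044,-0.032,0,0,0,0],[0.044,-0.032,0,0,0,0],[0.044,-0.032,0,0,0,0],[0.044,-0.032,0,0,0,0],[0.044,-0.032,0,0,0,0],[0.044,-0.032,0,0,0,0],[0.044,-0.032,0,0,0,0],[0.044,-0.032,0,0,0,0],[0,0,0,0,0,0],[0,0,0,0,0,0]]]' 0.05; python3 -m jog '[[[0,0,0,0,0,-0.168],[0,0,0,0,0,-0.168],[0,0,0,0,0,-0.168],[0,0,0,0,0,-0.168],[0,0,0,0,0,-0.168],[0,0,0,0,0,-0.168],[0,0,0,0,0,0],[0,0,0,0,0,0]]]'
cat >> h.py <<'E'
RK=R.from_euler('z',-8.0,degrees=True).as_matrix();RC=np.array([.5355,-.1087,0])
def rk(x,y,z):return RC+RK@np.array([x,y,z])/1e3
def delta(p,Rw=None):
    st=get_state();M=R.from_quat(st["eef_rot"]).as_matrix()
    print("pos",st["tool_pos"].round(4),"toolx",M[:,0].round(3),"y",M[:,1].round(3),"z",M[:,2].round(3),"q",st["q"].round(2),"F",st["contact_force"].round(1))
    print("shift tool",(M.T@(np.array(p)-st["tool_pos"])).round(4), "rot",None if Rw is None else R.from_matrix(M.T@Rw).as_rotvec().round(3))
    return M
def down(sgn=1):
    y=RK[:,0]*sgn;z=np.array([0,0,-1.]);return np.stack([np.cross(y,z),y,z],1)
E
python3 -c "
from h import *
delta(rk(-52,-92,29),down())"
```

```text
clock: 1.6
tool_pos: [0.472, -0.1927, 0.2387]
eef_rot: [0.978, 0.21, -0.0, 0.0]
contact_force: [-0.0, -0.1, -0.2]
opening: 0.567
finger_force: 0.0
clock: 2.6
tool_pos: [0.4719, -0.1933, 0.2387]
eef_rot: [0.756, 0.654, -0.0, 0.0]
contact_force: [-0.1, -0.0, -0.2]
opening: 0.564
finger_force: 0.0
pos [ 0.4719 -0.1933  0.2387] toolx [ 0.144  0.99  -0.001] y [ 0.99  -0.144 -0.   ] z [-0.    -0.001 -1.   ] q [ 0.59  0.57 -0.45  1.9   0.35  0.75 -0.21] F [-0.1 -0.  -0.2]
shift tool [ 0.0007 -0.0007  0.2097] rot [-0.     0.001 -0.005]
```

```bash
python3 -m jog '[[[0,0,0.05,0,0,0],[0,0,0.05,0,0,0],[0,0,0.05,0,0,0],[0,0,0.03,0,0,0],[0,0,0.02,0,0,0],[0,0,0.01,0,0,0],[0,-0.001,0,0,0,-0.005],[0,0,0,0,0,0]]]'; python3 -m jog '[[[0,0,0,0,0,0],[0,0,0,0,0,0],[0,0,0,0,0,0],[0,0,0,0,0,0],[0,0,0,0,0,0],[0,0,0,0,0,0]]]' 0 15
python3 -c "
from h import *
delta(rk(-52,-92,29),down())"
```

```text
clock: 3.6
tool_pos: [0.4718, -0.1923, 0.0295]
eef_rot: [0.753, 0.658, 0.0, 0.001]
contact_force: [0.5, 0.1, -0.6]
opening: 0.564
finger_force: 0.0
clock: 4.35
tool_pos: [0.4716, -0.192, 0.0288]
eef_rot: [0.753, 0.658, 0.0, 0.0]
contact_force: [1.3, -1.0, 1.4]
opening: 0.217
finger_force: 14.7
pos [ 0.4716 -0.192   0.0288] toolx [ 0.135  0.991 -0.   ] y [ 0.991 -0.135  0.   ] z [ 0. -0. -1.] q [ 0.4   0.91 -0.17  2.05  0.6   0.24 -0.43] F [ 1.3 -1.   1.4]
shift tool [-0.0006 -0.0003 -0.0002] rot [0.    0.    0.005]
```

```bash
python3 -m jog '[[[-0.008,0,0,0,0,0],[-0.01,0,0,0,0,0],[-0.01,0,0,0,0,0],[-0.01,0,0,0,0,0],[-0.01,0,0,0,0,0],[-0.01,0,0,0,0,0],[0,0,0,0,0,0]]]'; python3 -c "
from h import *
delta(rk(-52,-92-58,29),down())
crop(snapshot('top'),212,165,292,240,8,'p2.png');crop(snapshot('scene'),225,185,345,265,6,'p3.png')
a=cv2.imread('pics/p2.png');b=cv2.imread('pics/p3.png');o=np.vstack([cv2.resize(b,(480,320)),cv2.resize(a,(300,280))[:, :].copy() if 0 else np.pad(cv2.resize(a,(299,280)),((0,0),(0,181),(0,0)))]);cv2.imwrite('pics/p23.png',o)"
```

```text
clock: 5.22
tool_pos: [0.4632, -0.2508, 0.0286]
eef_rot: [0.754, 0.657, -0.0, 0.0]
contact_force: [0.4, 0.0, -1.4]
opening: 0.218
finger_force: 14.8
pos [ 0.4632 -0.2508  0.0286] toolx [ 0.137  0.991 -0.001] y [ 0.991 -0.137 -0.   ] z [-0.    -0.001 -1.   ] q [ 0.54  0.92 -0.22  1.99  0.62  0.3  -0.34] F [ 0.4  0.  -1.4]
shift tool [ 0.0008 -0.0002 -0.0004] rot [-0.     0.001  0.003]
```

View pics/p23.png

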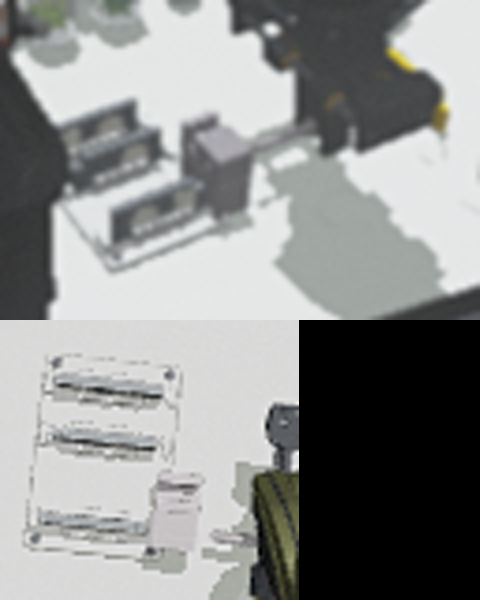

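The shaft is clear of the block: its tip is at about (213,538) in the lower panel and the block edge at (197,545). Next I'll shift 28 mm toward +x, raise 5 mm and slide into the notch.

```bash
python3 -m jog '[[[0,0.010,-0.005,0,0,0],[0,0.010,0,0,0,0],[0,0.008,0,0,0,0.003],[0,0,0,0,0,0],[0,0,0,0,0,0],[0,0,0,0,0,0]]]'; python3 -c "
from h import *
delta(rk(-24,-92,34),down());delta(np.array([.4716,-.192,.0338])+RK@[.028,0,0])
t=snapshot('top');s=snapshot('scene');print(t['frame'].shape)
crop(t,240,190,290,230,8,'p4.png');crop(s,255,195,325,250,8,'p5.png')
a=cv2.imread('pics/p4.png');b=cv2.imread('pics/p5.png');o=np.zeros((440,800,3),np.uint8);o[:320,:400]=a;o[:314,400:800]=cv2.resize(b,(400,314));cv2.imwrite('pics/p45.png',o)"
```

```text
clock: 6.08
tool_pos: [0.4908, -0.2532, 0.0336]
eef_rot: [0.754, 0.657, -0.0, -0.0]
contact_force: [-0.4, -0.3, -0.7]
opening: 0.214
finger_force: 14.8
pos [ 0.4908 -0.2532  0.0336] toolx [ 0.138  0.99  -0.   ] y [ 0.99  -0.138 -0.001] z [-0.001 -0.    -1.   ] q [ 0.55  0.93 -0.26  1.91  0.6   0.38 -0.31] F [-0.4 -0.3 -0.7]
shift tool [ 0.0573  0.0002 -0.0004] rot [-0.001  0.     0.002]
pos [ 0.4908 -0.2532  0.0336] toolx [ 0.138  0.99  -0.   ] y [ 0.99  -0.138 -0.001] z [-0.001 -0.    -1.   ] q [ 0.55  0.93 -0.26  1.91  0.6   0.38 -0.31] F [-0.4 -0.3 -0.7]
shift tool [ 0.0579  0.0005 -0.0002] rot None
(384, 512, 3)
```

View pics/p45.png

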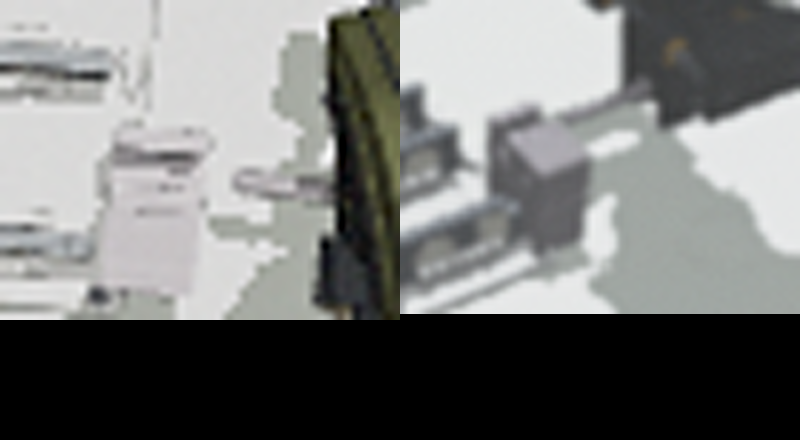

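The left panel shows the shaft from (240,182) to (325,187) and the notch in the block at about y=150–182. I'll check the alignment by projection before inserting.

```bash
python3 -c "
from h import *
t=snapshot('top');s=snapshot('scene')
st=get_state();p=RK.T@(st['tool_pos']-RC)*1e3;print('tcp rack',p)
y0=p[1]+16
for n,q in dict(tip=(p[0],y0+48,p[2]+19),root=(p[0],y0+20,p[2]+19),notchN=(-18,-76,62),notchS=(-30,-76,62),blkN=(-10,-76,62),blkS=(-66,-76,62),blkNW=(-10,-44,62),nNW=(-18,-44,62),nSW=(-30,-44,62)).items():
    u=proj(t,rk(*q));v=proj(s,rk(*q));print(n,((u-[240,190]+.5)*8).round(),((v-[255,195]+.5)*5.71).round()+[400,0])
g=cv2.cvtColor(t['frame'],cv2.COLOR_RGB2GRAY);print(g[204:220,264:284])
"
```

```text
tcp rack [ -23.74594711 -149.28182958   33.73239146]
tip [231. 178.] [565. 118.]
root [312. 188.] [608. 102.]
notchN [207. 157.] [546. 105.]
notchS [203. 192.] [558. 117.]
blkN [210. 134.] [538.  97.]
blkS [192. 298.] [595. 156.]
blkNW [116. 124.] [488. 115.]
nNW [114. 147.] [496. 124.]
nSW [110. 182.] [507. 136.]
[[217 218 217 215 216 216 218 217 219 218 216 169 170 168 170 172 172  56
   26  35]
 [219 217 217 218 217 217 219 217 216 217 220 220 218 169 167 174 171  98
   17  29]
 [193 191 218 217 217 216 217 218 216 218 218 218 220 216 169 169 170 104
   14  24]
 [204 205 191 221 218 217 216 216 216 217 218 219 215 163 169 168 175 193
   12  20]
 [201 202 185 218 218 218 217 218 218 218 216 217 217 163 170 167 184 229
   23  22]
 [138 178 221 219 217 218 217 218 217 218 219 218 215 166 168 178 227 227
   16  24]
 [154 212 219 218 217 219 218 219 217 219 216 163 168 169 171 172 172 183
   13  18]
 [208 210 218 219 216 194 165 161 176 200 192 134 171 169 171 171 171 137
   17  15]
 [200 206 218 216 218 196 190 190 192 180 178 173 160 103 113 112 127 115
   19  24]
 [198 210 220 219 214 149 138 151 161 168 176 193 193 138 134 133 127  97
   14  19]
 [206 198 220 217 220 217 181 187 194 157 110 128 139 143 149 157 123 101
   22  20]
 [195 163 221 218 219 220 221 221 221 218 168 173 172 167 137 144 153  89
   23  50]
 [202 197 221 221 219 218 218 219 219 217 167 171 170 171 169 171 176 177
   10  26]
 [199 211 162 166 165 166 174 220 220 217 166 170 170 171 171 171 175 174
   18  29]
 [199 216 168 164 165 167 167 165 164 166 167 168 169 168 172 172 176 174
   12  31]
 [200 220 216 168 170 169 169 165 170 170 172 167 172 172 172 171  95  75
   43  23]]
```

Alignment is within about 1 mm, so I'll insert.

```bash
python3 -m jog '[[[0.01,0.0003,0,0,0,0],[0.01,0,0,0,0,0],[0.01,0,0,0,0,0],[0,0,0,0,0,0]]]';python3 -m jog '[[[0.01,0,0,0,0,0],[0.01,0,0,0,0,0],[0.006,0,0,0,0,0],[0,0,0,0,0,0]]]'; python3 -c "
from h import *
delta(rk(-24,-92,34),down());delta(np.array([.4716,-.192,.0338])+RK@[.028,0,0])"
```

```text
clock: 6.78
tool_pos: [0.4962, -0.2218, 0.0338]
eef_rot: [0.753, 0.658, 0.0, -0.0]
contact_force: [0.2, 0.5, -0.7]
opening: 0.215
finger_force: 14.8
clock: 7.28
tool_pos: [0.4996, -0.197, 0.0338]
eef_rot: [0.754, 0.657, 0.0, -0.0]
contact_force: [0.4, -0.2, -0.3]
opening: 0.218
finger_force: 14.8
pos [ 0.4996 -0.197   0.0338] toolx [0.136 0.991 0.   ] y [ 0.991 -0.136  0.   ] z [ 0.  0. -1.] q [ 0.43  0.91 -0.23  1.96  0.58  0.33 -0.41] F [ 0.4 -0.2 -0.3]
shift tool [ 0.0004 -0.0007 -0.0002] rot [ 0.    -0.     0.003]
pos [ 0.4996 -0.197   0.0338] toolx [0.136 0.991 0.   ] y [ 0.991 -0.136  0.   ] z [ 0.  0. -1.] q [ 0.43  0.91 -0.23  1.96  0.58  0.33 -0.41] F [ 0.4 -0.2 -0.3]
shift tool [ 0.001  -0.0004 -0.    ] rot None
```

```bash
python3 -m jog '[[[0,-0.0004,0.003,0,0,0],[0,0,0.0015,0,0,0],[0,0,0,0,0,0]]]';python3 -m jog '[[[0.001,0,0,0,0,0],[0,0,0,0,0,0]]]';python3 -m jog '[[[0.001,0,0,0,0,0],[0,0,0,0,0,0]]]';python3 -m jog '[[[0.001,0,0,0,0,0],[0,0,0,0,0,0]]]'
```

```text
clock: 7.65
tool_pos: [0.4987, -0.1982, 0.029]
eef_rot: [0.754, 0.656, -0.0, -0.0]
contact_force: [-0.4, 0.4, -0.6]
opening: 0.216
finger_force: 14.8
clock: 7.9
tool_pos: [0.4992, -0.1966, 0.0292]
eef_rot: [0.754, 0.657, 0.0, 0.0]
contact_force: [-0.8, -0.2, -1.1]
opening: 0.215
finger_force: 14.8
clock: 8.15
tool_pos: [0.4993, -0.1956, 0.0292]
eef_rot: [0.754, 0.657, 0.0, 0.0]
contact_force: [1.0, 0.2, -0.3]
opening: 0.217
finger_force: 14.8
clock: 8.4
tool_pos: [0.4993, -0.1954, 0.0293]
eef_rot: [0.754, 0.656, -0.0, 0.0]
contact_force: [-0.5, -2.6, -1.3]
opening: 0.216
finger_force: 14.8
```

```bash
python3 -m jog '[[[0.001,0,0,0,0,0],[0,0,0,0,0,0]]]'; python3 -m jog '[[[0,0,0,0,0,0],[0,0,0,0,0,0],[0,0,0,0,0,0],[0,0,0,0,0,0]]]' 0.04;  python3 -m jog '[[[0,0,-0.03,0,0,0],[0,0,-0.04,0,0,0],[0,0,-0.05,0,0,0],[0,0,-0.05,0,0,0],[-0.03,0,-0.05,0,0,0],[-0.05,0,0,0,0,0],[-0.05,0,0,0,0,0],[-0.05,0,0,0,0,0],[0,0,0,0,0,0]]]';python3 -c "
from h import *
t=snapshot('top');s=snapshot('scene')
crop(t,215,170,285,235,6,'p4.png');crop(s,240,195,310,250,8,'p5.png')
a=cv2.imread('pics/p4.png');b=cv2.imread('pics/p5.png');o=np.zeros((440,800,3),np.uint8);o[:390,:340]=a[:,:340];o[:b.shape[0]*46//56,340:800]=cv2.resize(b,(460,b.shape[0]*46//56));cv2.imwrite('pics/p67.png',o)
g=cv2.cvtColor(t['frame'],cv2.COLOR_RGB2GRAY);m=g<70;m[:,:262]=0;m[:,280:]=0;m[:205]=0;m[230:]=0
ys,xs=np.nonzero(m);print(len(xs),xs.min(),xs.max(),RK.T@(onplane(t,xs.mean(),ys.mean(),.05)-RC))"
```

```text
clock: 8.65
tool_pos: [0.4993, -0.1953, 0.0293]
eef_rot: [0.755, 0.656, -0.001, 0.001]
contact_force: [-1.2, -5.9, -0.6]
opening: 0.215
finger_force: 14.8
clock: 9.15
tool_pos: [0.4996, -0.1933, 0.0292]
eef_rot: [0.754, 0.657, 0.0, -0.0]
contact_force: [0.2, -0.2, -0.4]
opening: 0.454
finger_force: 0.0
clock: 10.28
tool_pos: [0.4722, -0.3772, 0.2484]
eef_rot: [0.757, 0.653, -0.001, 0.0]
contact_force: [1.3, 1.2, -0.7]
opening: 0.453
finger_force: 0.0
46 267 274 [-0.02496884 -0.09145246  0.05      ]
```

View pics/p67.png

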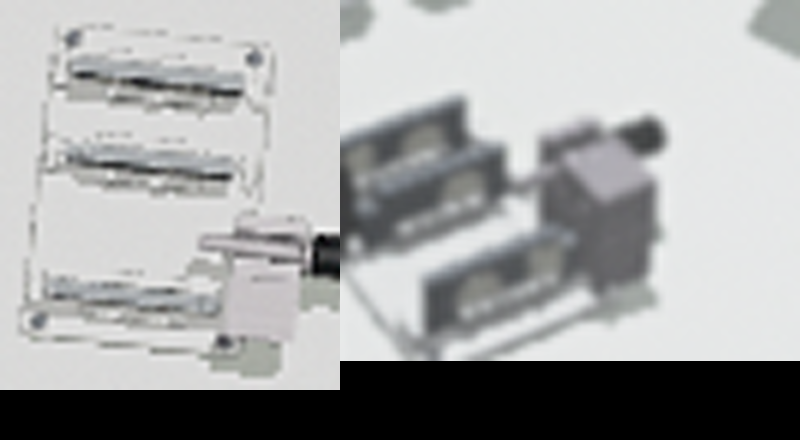

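The pin is parked, with the knob at rack (-25,-91) mm. The plate faces show patches at both ends, so the notch has to decide. I'll rectify the plate faces and top edges to find it.

```bash
python3 -c "
from h import *
t=snapshot('top');s=snapshot('scene')
rows=[]
for x in(-52,12,52):
    def rect(c,pts,w,h):
        src=np.float32([proj(c,rk(*p)) for p in pts]);dst=np.float32([[0,0],[w,0],[w,h],[0,h]])
        return cv2.warpPerspective(c['frame'][:,:,::-1],cv2.getPerspectiveTransform(src,dst),(w,h),flags=cv2.INTER_CUBIC)
    a=rect(s,[(x-4,48,46),(x-4,-48,46),(x-4,-48,2),(x-4,48,2)],398,190)
    b=rect(t,[(x+15,48,42),(x+15,-48,42),(x-15,-48,42),(x-15,48,42)],398,190)
    r=np.hstack([a,b])
    for k in(0,398):
        for y in(-40,-31,31,40): 
            X=int(k+(48-y)/96*398);r[:6,X-1:X+1]=(0,0,255)
    rows.append(r)
cv2.imwrite('pics/rect.png',np.vstack(rows))"
```

```text
(no output)
```

View pics/rect.png

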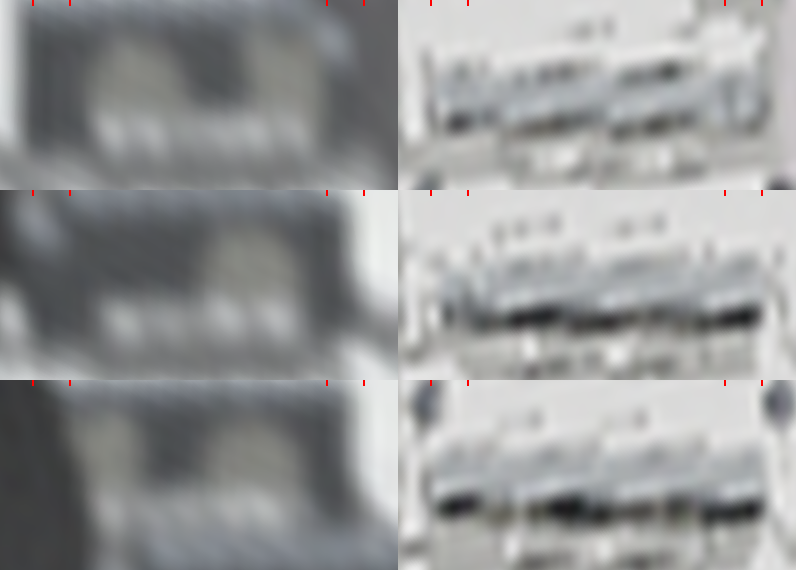

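Row 1 (front slot) has a lighter step at its -y upper corner, about (335,40) on the left and (735,95) on the right. The middle plate shows its notch at the +y upper corner (40,225), and the rear plate shows none on top. So the locked plate is plate_3, with its label facing rack -x toward -y. Next I'll work out the final orientation and rehearse it before grasping.

```bash
cat >> h.py <<'E'
yr=np.radians(-76.3);rx=np.array([np.cos(yr),np.sin(yr),0]);RO=np.array([.617,-.4555,0])
RP=RO-.13*rx+[0,0,.15]
c,s_=np.cos(np.radians(40)),np.sin(np.radians(40))
n=c*rx+s_*np.array([0,0,1]);d1=s_*rx-c*np.array([0,0,1]);d2=np.array([-rx[1],rx[0],0])
def fin(al,flip=1):
    a=np.radians(al);z=np.cos(a)*d1+np.sin(a)*d2;y=-n*flip;return np.stack([np.cross(y,z),y,z],1)
E
python3 -c "
from h import *
print(RP,n,d2)
M=delta(RP)
for f in(1,-1):
  for al in(0,30,60,90,120):
    F=fin(al,f);rv=R.from_matrix(M.T@F).as_rotvec();print(f,al,rv.round(2),np.degrees(np.linalg.norm(rv)).round(),'z',F[:,2].round(2),'x',F[:,0].round(2))
"
```

```text
[ 0.58621104 -0.32919861  0.15      ] [ 0.18142855 -0.7442498   0.64278761] [0.97154912 0.23683815 0.        ]
pos [ 0.4753 -0.3701  0.2493] toolx [0.135 0.991 0.001] y [ 0.991 -0.135  0.   ] z [ 0.     0.001 -1.   ] q [ 0.86  0.68 -0.5   1.61  0.38  0.94  0.1 ] F [ 0.4 -0.1  0. ]
shift tool [0.0553 0.1044 0.0993] rot None
1 0 [ 0.46 -0.68 -1.85] 116.0 z [ 0.15 -0.62 -0.77] x [-0.97 -0.24 -0.  ]
1 30 [-0.04 -1.02 -1.99] 128.0 z [ 0.62 -0.42 -0.66] x [-0.77 -0.52 -0.38]
1 60 [-0.58 -1.34 -2.02] 143.0 z [ 0.92 -0.11 -0.38] x [-0.35 -0.66 -0.66]
1 90 [-1.17 -1.63 -1.94] 160.0 z [ 0.97  0.24 -0.  ] x [ 0.15 -0.62 -0.77]
1 120 [-1.79 -1.86 -1.72] 178.0 z [0.77 0.52 0.38] x [ 0.62 -0.42 -0.66]
-1 0 [-0.61 -0.42  1.14] 78.0 z [ 0.15 -0.62 -0.77] x [0.97 0.24 0.  ]
-1 30 [-0.88  0.03  0.94] 74.0 z [ 0.62 -0.42 -0.66] x [0.77 0.52 0.38]
-1 60 [-1.11  0.48  0.69] 79.0 z [ 0.92 -0.11 -0.38] x [0.35 0.66 0.66]
-1 90 [-1.29  0.92  0.39] 93.0 z [ 0.97  0.24 -0.  ] x [-0.15  0.62  0.77]
-1 120 [-1.42  1.36  0.05] 113.0 z [0.77 0.52 0.38] x [-0.62  0.42  0.66]
```

```bash
python3 -m jog '[[[0.05,0,-0.03,0,0,0],[0.05,0,-0.03,0,0,0],[0.03,0,-0.02,0,0,0],[0,0,0,0,0,0]]]'; python3 -m jog '[[[0,0,0,0.038,-0.057,-0.154],[0,0,0,0.038,-0.057,-0.154],[0,0,0,0.038,-0.057,-0.154],[0,0,0,0.038,-0.057,-0.154],[0,0,0,0.038,-0.057,-0.154],[0,0,0,0.038,-0.057,-0.154],[0,0,0,0.038,-0.057,-0.154],[0,0,0,0.038,-0.057,-0.154],[0,0,0,0.038,-0.057,-0.154],[0,0,0,0.038,-0.057,-0.154],[0,0,0,0.038,-0.057,-0.154],[0,0,0,0.038,-0.057,-0.154]]]';python3 -c "
from h import *
delta(RP,fin(0))"
```

```text
clock: 10.98
tool_pos: [0.4946, -0.2388, 0.3313]
eef_rot: [0.751, 0.66, 0.001, 0.001]
contact_force: [-0.5, -0.3, -0.5]
opening: 0.454
finger_force: 0.0
clock: 12.48
tool_pos: [0.4923, -0.2436, 0.3283]
eef_rot: [-0.111, 0.932, -0.342, 0.043]
contact_force: [0.1, 0.1, 0.7]
opening: 0.455
finger_force: 0.0
pos [ 0.4923 -0.2436  0.3283] toolx [-0.971 -0.237 -0.005] y [-0.178  0.741 -0.647] z [ 0.157 -0.628 -0.762] q [ 0.44  0.5  -0.68  2.06  1.23  1.12  0.79] F [0.1 0.1 0.7]
shift tool [-0.0701  0.0352  0.2044] rot [-0.006  0.004 -0.003]
```

The final orientation is reached comfortably, with q7 at 0.79. Now I'll rotate back, move over the plate and check clearance to the analyzer.

```bash
python3 -m jog '[[[0,0,0,-0.038,0.057,0.154],[0,0,0,-0.038,0.057,0.154],[0,0,0,-0.038,0.057,0.154],[0,0,0,-0.038,0.057,0.154],[0,0,0,-0.038,0.057,0.154],[0,0,0,-0.038,0.057,0.154],[0,0,0,-0.038,0.057,0.154],[0,0,0,-0.038,0.057,0.154],[0,0,0,-0.038,0.057,0.154],[0,0,0,-0.038,0.057,0.154],[0,0,0,-0.038,0.057,0.154],[0,0,0,-0.038,0.057,0.154]]]';python3 -c "
from h import *
delta(rk(-52,6,23.5),down())
t=snapshot('top')
g=cv2.cvtColor(t['frame'],cv2.COLOR_RGB2GRAY)
for v in(205,215,222,230,238):
    u=np.nonzero(g[v,:240]<60)[0]; u=u[u<222].max()
    print(v,u,[(RK.T@(onplane(t,u,v,z)-RC)).round(3) for z in(.05,.15,.2)])"
```

```text
clock: 13.98
tool_pos: [0.492, -0.2442, 0.3281]
eef_rot: [0.756, 0.654, 0.0, -0.001]
contact_force: [-0.4, 0.3, 0.9]
opening: 0.45
finger_force: 0.0
pos [ 0.492  -0.2442  0.3281] toolx [0.143 0.99  0.002] y [ 0.99  -0.143 -0.001] z [-0.     0.002 -1.   ] q [ 0.7   0.52 -0.53  1.66  0.3   1.04 -0.07] F [-0.4  0.3  0.9]
shift tool [ 0.1456 -0.0282  0.3049] rot [-0.001 -0.002 -0.004]
205 199 [array([-0.026,  0.107,  0.05 ]), array([-0.031,  0.093,  0.15 ]), array([-0.033,  0.087,  0.2  ])]
215 197 [array([-0.054,  0.109,  0.05 ]), array([-0.056,  0.095,  0.15 ]), array([-0.057,  0.088,  0.2  ])]
222 195 [array([-0.074,  0.112,  0.05 ]), array([-0.074,  0.098,  0.15 ]), array([-0.075,  0.091,  0.2  ])]
230 193 [array([-0.096,  0.115,  0.05 ]), array([-0.095,  0.1  ,  0.15 ]), array([-0.094,  0.093,  0.2  ])]
238 189 [array([-0.119,  0.123,  0.05 ]), array([-0.115,  0.108,  0.15 ]), array([-0.114,  0.1  ,  0.2  ])]
```

```bash
python3 -m jog '[[[0.045,-0.009,0,0,0,0],[0.05,-0.01,0,0,0,0],[0.05,-0.009,0,0,0,0],[0,0,0.05,0,0,0],[0,0,0.06,0,0,0],[0,0,0.06,0,0,0],[0,0,0.05,0,0,-0.004],[0,0,0.02,0,0,0],[0,0,0,0,0,0]]]' 0.04;python3 -c "
from h import *
delta(rk(-52,6,23.5),down())"
```

```text
clock: 15.15
tool_pos: [0.4834, -0.0957, 0.0875]
eef_rot: [0.752, 0.659, -0.002, -0.001]
contact_force: [0.1, 0.1, 0.3]
opening: 0.457
finger_force: 0.0
pos [ 0.4834 -0.0957  0.0875] toolx [ 0.131  0.991 -0.001] y [ 0.991 -0.131 -0.004] z [-0.005 -0.    -1.   ] q [ 0.28  0.79 -0.28  2.07  0.61  0.36 -0.63] F [0.1 0.1 0.3]
shift tool [0.0004 0.0017 0.0639] rot [-0.004  0.001  0.008]
```

```bash
python3 -m jog '[[[0,0.0017,0.03,-0.004,0,0.008],[0,0,0.02,0,0,0],[0,0,0.013,0,0,0],[0,0,0,0,0,0],[0,0,0,0,0,0]]]';python3 -m jog '[[[0,0,0,0,0,0],[0,0,0,0,0,0],[0,0,0,0,0,0],[0,0,0,0,0,0],[0,0,0,0,0,0],[0,0,0,0,0,0],[0,0,0,0,0,0]]]' 0 15; python3 -c "
from h import *
delta(rk(-52,6,23.5),down())"
```

```text
clock: 15.78
tool_pos: [0.4872, -0.0961, 0.027]
eef_rot: [0.755, 0.655, 0.002, 0.002]
contact_force: [0.8, 0.9, -0.2]
opening: 0.452
finger_force: 0.0
clock: 16.65
tool_pos: [0.4864, -0.0961, 0.0263]
eef_rot: [0.755, 0.655, 0.001, 0.001]
contact_force: [-1.3, -0.1, 3.2]
opening: 0.089
finger_force: 15.0
pos [ 0.4864 -0.0961  0.0263] toolx [ 0.141  0.99  -0.   ] y [ 0.99  -0.141  0.004] z [ 0.003 -0.001 -1.   ] q [ 0.19  0.91 -0.15  2.09  0.67  0.19 -0.71] F [-1.3 -0.1  3.2]
shift tool [ 0.0003 -0.0016  0.0028] rot [ 0.004  0.    -0.002]
```

The plate is held, with the opening at 7.8 mm. I'll lift it straight up.

```bash
python3 -m jog '[[[0,0,-0.008,0,0,0],[0,0,-0.01,0,0,0],[0,0,-0.015,0,0,0],[0,0,-0.02,0,0,0],[0,0,-0.04,0,0,0],[0,0,-0.06,0,0,0],[0,0,-0.06,0,0,0],[0,0,-0.06,0,0,0],[0,0,0,0,0,0],[0,0,0,0,0,0]]]' 0 20;python3 -c "
from h import *
F=fin(0)
st=get_state();L=np.array([-.028,-.004,-.0018])
delta(RP-F@L+0.06*(-n)*0,F)"
```

```text
clock: 17.9
tool_pos: [0.4849, -0.0963, 0.2991]
eef_rot: [0.756, 0.655, 0.001, 0.002]
contact_force: [-0.3, -0.4, -1.2]
opening: 0.089
finger_force: 20.0
pos [ 0.4849 -0.0963  0.2991] toolx [ 0.142  0.99  -0.001] y [ 0.99  -0.142  0.004] z [ 0.004 -0.001 -1.   ] q [ 0.48  0.48 -0.58  1.86  0.33  0.9  -0.4 ] F [-0.3 -0.4 -1.2]
shift tool [-0.2247  0.1061  0.1536] rot [ 0.46  -0.673 -1.863]
```

```bash
python3 -m jog '[[[-0.03,0,0,0,0,0],[-0.05,0,0,0,0,0],[-0.05,0,0,0,0,0],[-0.01,0,0,0.038,-0.056,-0.155],[0,0,0,0.038,-0.056,-0.155],[0,0,0,0.038,-0.056,-0.155],[0,0,0,0.038,-0.056,-0.155],[0,0,0,0.038,-0.056,-0.155],[0,0,0,0.038,-0.056,-0.155]]]'; python3 -m jog '[[[0,0,0,0.038,-0.056,-0.155],[0,0,0,0.038,-0.056,-0.155],[0,0,0,0.038,-0.056,-0.155],[0,0,0,0.038,-0.056,-0.155],[0,0,0,0.038,-0.056,-0.155],[0,0,0,0.038,-0.056,-0.155],[0,0,0,0,0,0],[0,0,0,0,0,0]]]'; python3 -c "
from h import *
F=fin(0)
L=np.array([-.028,-.004,.0013]);print(RP-F@L)
delta(RP-F@L-.06*n,F)"
```

```text
clock: 19.02
tool_pos: [0.4649, -0.2342, 0.2972]
eef_rot: [0.366, 0.91, -0.194, 0.023]
contact_force: [0.2, 0.8, -1.0]
opening: 0.091
finger_force: 20.0
clock: 20.02
tool_pos: [0.4657, -0.2346, 0.2985]
eef_rot: [-0.109, 0.934, -0.337, 0.041]
contact_force: [-0.2, -0.2, -1.1]
opening: 0.084
finger_force: 20.0
[ 0.55808404 -0.33204123  0.14842471]
pos [ 0.4657 -0.2346  0.2985] toolx [-0.973 -0.232 -0.003] y [-0.177  0.748 -0.639] z [ 0.151 -0.621 -0.769] q [ 0.43  0.53 -0.7   2.16  1.28  1.1   0.65] F [-0.2 -0.2 -1.1]
shift tool [-0.0664  0.0667  0.1902] rot [ 0.004 -0.    -0.006]
```

```bash
python3 -m jog '[[[-0.016,0.034,0,0.004,0,-0.006],[-0.02,0.033,0,0,0,0],[-0.01,0,0.045,0,0,0],[-0.01,0,0.05,0,0,0],[-0.01,0,0.05,0,0,0],[0,0,0.045,0,0,0],[0,0,0,0,0,0],[0,0,0,0,0,0]]]'; python3 -c "
from h import *
F=fin(0)
L=np.array([-.028,-.004,.0013])
delta(RP-F@L,F)"
```

```text
clock: 21.02
tool_pos: [0.5475, -0.2866, 0.1111]
eef_rot: [-0.113, 0.933, -0.339, 0.042]
contact_force: [0.1, 0.3, 0.5]
opening: 0.089
finger_force: 20.0
pos [ 0.5475 -0.2866  0.1111] toolx [-0.971 -0.239 -0.001] y [-0.183  0.744 -0.643] z [ 0.155 -0.624 -0.766] q [ 0.41  0.95 -0.56  2.05  1.67  1.09  0.39] F [0.1 0.3 0.5]
shift tool [ 0.0006 -0.0597  0.0014] rot [0.    0.002 0.001]
```

```bash
python3 -m jog '[[[0,-0.02,0,0,0,0],[0,-0.02,0,0,0,0],[0.0006,-0.012,0.001,0,0,0],[0,-0.008,0,0,0,0],[0,0,0,0,0,0],[0,0,0,0,0,0]]]'; python3 -c "
from h import *
F=fin(0)
L=np.array([-.028,-.004,.0013])
M=delta(RP-F@L,F)
st=get_state();t=snapshot('top');s=snapshot('scene')
o=np.zeros((540,800,3),np.uint8)
for c,k,(w,h) in((t,0,(100,135)),(s,400,(100,135))):
    im=np.ascontiguousarray(c['frame'][:,:,::-1]);u,v=(proj(c,RP)-[50,67]).astype(int);u,v=max(u,0),max(v,0)
    q=cv2.resize(im[v:v+h,u:u+w],None,fx=4,fy=4,interpolation=cv2.INTER_CUBIC)
    def dot(p,col):
        a=((proj(c,p)-[u,v]+.5)*4).astype(int);cv2.circle(q,a,3,col,-1)
    dot(RP+.09*n,(0,0,255));dot(RP,(0,255,255))
    T=lambda x,y,z:st['tool_pos']+M@np.array([x,y,z])/1e3
    for y in(-46,34):
        for z in(-16,18):dot(T(y-6,-4,z),(0,255,0))
    o[:q.shape[0],k:k+q.shape[1]]=q
cv2.imwrite('pics/fin.png',o)"
```

```text
clock: 21.78
tool_pos: [0.5575, -0.3321, 0.1483]
eef_rot: [-0.114, 0.933, -0.34, 0.041]
contact_force: [-0.2, 1.2, -0.1]
opening: 0.088
finger_force: 20.0
pos [ 0.5575 -0.3321  0.1483] toolx [-0.971 -0.24   0.001] y [-0.184  0.744 -0.643] z [ 0.154 -0.624 -0.766] q [ 0.48  0.88 -0.55  1.98  1.63  1.04  0.56] F [-0.2  1.2 -0.1]
shift tool [-0.0005 -0.0002 -0.0001] rot [0.    0.002 0.003]
```

View pics/fin.png

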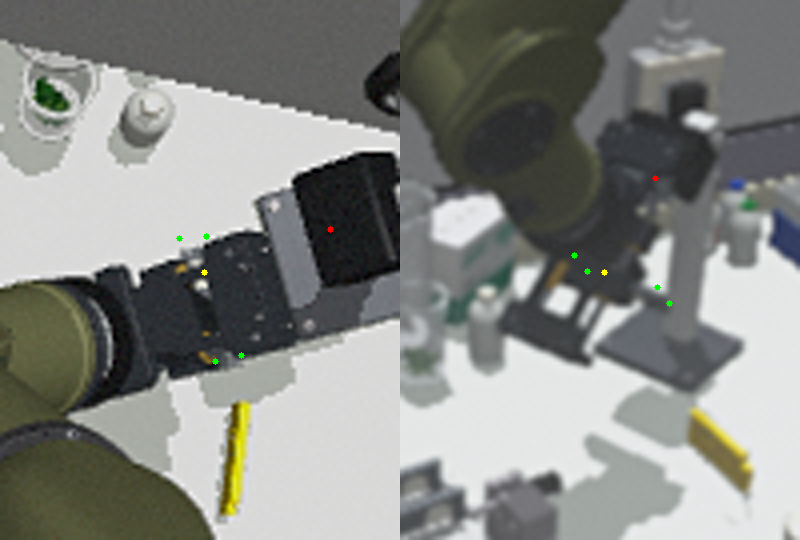

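The plate ends show at about (190,250) and (228,358) in the top view, which fits the planned pose. The window centre (330,230) is in line with the head, and the contact force is near zero. The pose is within 1 mm and 0.3° of target, so I'm handing in.

```bash
python3 -m jog '[[[0,0,0,0,0,0],[0,0,0,0,0,0],[0,0,0,0,0,0],[0,0,0,0,0,0]]]'; python3 -c "
from plant import *
print(finish_job())"
```

```text
clock: 22.38
tool_pos: [0.5576, -0.3329, 0.1486]
eef_rot: [-0.113, 0.933, -0.34, 0.041]
contact_force: [-0.7, 0.5, 0.2]
opening: 0.09
finger_force: 20.0
the job is handed in; nothing more can be done
None
```

The job is handed in at 22.4 s, with no verdict returned: the pin is parked in the notch and released, and the plate it locked (plate_3) is held at rest, within about 1 mm of the planned pose, label square to the window and 9 cm out.

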